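# Tuck the bay cover under the lid and hold it down

## Task

Secure the case's blue lid by turning the red turnbutton fully across it, then tuck the plain, yellow-striped edge of the loose cover plate about 20 mm under the lid's overlapping edge, square and centred over the terminal bay, without lifting the lid. Press the cover flat on the deck against its sprung gasket and finish while still holding it pressed there, ready for its screws; leave the other things on the bench alone.

Things in the scene. Friction and masses are not known exactly. Their poses are not given: they have to be found in the camera images.
- case: Grey instrument case, fixed on the bench, 220 x 210 x 50 mm. Origin at bench height below the middle of its open terminal bay; its flat top (the deck), 50 mm above, spans x -85..135, y -105..105 mm in its frame; the bay is an opening x -22..22, y -40..40 mm. Own x points from the bay to the lid, away from the robot within 0.3 rad; z up.
- slot (a point): Middle of the slot's mouth, on the deck below the lid's free edge (x 30 mm in the case frame). The slot between deck and lid is 9 mm high and 134 mm wide (case y -67..67) between two dark cheeks, and runs along the case's x; an inner stop ends it 30 mm in.
- lid (a joint): Blue sheet lid, 96 x 158 x 4 mm, hinged at its far edge (x = 128 mm in the case frame). 0 = shut, lying flat; grows in rad as its free near edge rises. Light (0.18 kg): it lifts easily until the turnbutton is across it.
- lid_edge (a point): Middle of the lid's free (near) edge, at its top face; the lid's top is 13 mm and its underside 9 mm above the deck when shut. The edge runs along the case's y.
- turnbutton (a joint): Red turnbutton left of the lid (case +y): upright-sided bar 12 mm wide, reaching 45 mm from its pivot, 15 to 45 mm above the deck, 2 mm clear of the lid. 0 = secured, at its stop, bar along case -y across the lid; grows in rad to 1.5 = open, bar along about case -x. Seen from above it closes anticlockwise. Friction 0.05 N m; it stays where left.
- turnbutton_pivot (a point): On the upright pivot axis of the turnbutton, at the top of its bar, 45 mm above the deck; x 45, y 92 mm in the case frame.
- gasket (a joint): Black sprung gasket strip in the deck, 12 mm wide (x), 100 mm long (y), at x = -35 mm in the case frame. At 0 it stands 5 mm proud of the deck; value = how far it is pressed down in m (0.005 = flush; limit 0.007). It takes 2 N to start, about 6 N to press flush, and springs back when let go.
- cover: Loose aluminium cover plate, 120 x 120 x 4 mm, 0.18-0.29 kg, on the 3 mm blue mat. Origin at its underside below the black grip rib; plate spans x -55..65, y -60..60 mm. Rib along y: 14 mm thick (x), 64 mm long, top 36 mm above the underside. Tail edge (-x) has an upturned lip 12 mm high; the plain, yellow-striped nose edge (+x) goes under the lid. Own x points away from the robot within 0.5 rad.
- cover_nose (a point): Middle of the cover's plain nose edge, at its underside, 65 mm along x from the cover's origin.
- spool_big: Bystander: solder spool, not to be disturbed. Origin at the centre of its underside.
- spool_small: Bystander: small solder spool, not to be disturbed. Origin at the centre of its underside.
- screwdriver: Bystander: blue screwdriver lying on the bench left of the case, about 200 mm long, not to be disturbed.
- parts_box: Bystander: orange parts box, not to be disturbed. Origin at the centre of its underside.
- screw_tin: Bystander: open steel screw tin, not to be disturbed. Origin at the centre of its underside.
- pliers: Bystander: pliers with a yellow and a red handle lying on the bench left of the case, 135 mm long, not to be disturbed.
Not all that is in view belongs to the job. There is more than one size of the cover; the job needs the middle-sized.

How it is judged:
By the outcome, as a careful person would: the job done as asked, in the order asked, and still so for the second after the job is handed in, while the arm keeps its last pose, push and grip.
It also fails if it takes over 51 s, if anything falls off the work surface, if the arm or the gripper's body presses on something with over 40 N, if the wrist force passes 120 N, or if a joint passes its speed limit or range.

## Robot

A 6-joint arm with a two-finger parallel gripper is mounted at the origin on the work surface. World frame = base frame: x ahead of the robot, y to its left, z up, the work surface at z = 0. Lengths are in m, angles in rad, forces in N, time in s.
With the tool pointing down it reaches from about 0.325 to 0.9 m from the base axis. Payload 3.5 kg.
Tool frame: the origin (TCP) lies at the very end of the fingers, on their centre line; the grasp point (between the pads) lies 19 mm behind it; z points along the fingers, y is the line along which they close (so a half turn about z gives the same grasp; the last joint's range is limited). The gripper opens to 85 mm and grips with 20 to 120 N. Pads are 22 mm wide; open, the fingers measure 114 mm over their backs; the gripper's body (76 mm by 85 mm) begins 54 mm behind the grasp point. The pads swing forward as they close: fully open they stand 13 mm farther back than shut.
Start: joints at [-1.374, 0.276, -0.026, 1.268, 0, 1.467], TCP at [0.185, -0.597, 0.231] pointing down, gripper open.
Joint ranges: [-3.12, 3.12], [-0.85, 1.88], [-1.08, 1.24], [-1.95, 2.15], [-1.57, 1.53], [-3.14, 3.14]. Speed limits (rad/s): [2.57, 2.57, 3.14, 3.14, 3.14, 3.14].

## Interface

Orientations are given as a unit quaternion [x, y, z, w].
In Python, from plant import ctrl gives the robot as it stands.
- The arm moves only by the shell command python3 -m jog 'ROWS'. ROWS is JSON, one flat list of numbers, 7 for each row, row after row: the shift along the tool's x, y, z normalised to -1 to 1, where 1 is 2 cm, then the turn, a rotation vector about the tool's x, y, z normalised to -1 to 1, where 1 is 0.12 rad, then the opening, from 0 (shut) to 1 (fully open). A call has 1 to 5 rows; each row shifts and turns the commanded pose from where the row before left it, along the tool's axes as they then stand; what a row does not reach is not made up. A row lasts 1/8 s, in which the tool goes at most 62.5 mm and 10.7 degrees, less where a joint would pass 70% of its speed; a pose out of reach is approached as far as the arm can. A call with a number of a shift or a turn outside -1 to 1 is refused whole. A call with a gripper value outside its range is refused whole. The fingers move at their own pace and stop on an object; the grip force is fixed at half the most. Time passes only in rows, so rows that do not move let the fingers close. It gives the time, the measured TCP pose, the force, the opening and the grip force at its end, in the units of the state.
- ctrl.read_state(): the state, without advancing time (a new reading comes with each control period).
- ctrl.read_camera(name): name is "side" or "top"; returns a dict with "img" (384x512x3 uint8, red, green, blue), "fx", "fy", "cx", "cy" (pixels), "cam_to_world" (4x4, takes a point from camera to world coordinates). Camera axes: x right, y down, z forward; pixel columns grow to the right and rows downward; lengths in m; the calibration is good to about 2 mm. A picture is of the moment at which its call begins. There is no depth.
- ctrl.hand_in(): hands the job in; it is judged then, once.
The state is a dict: "time": time; "joints": joint angles; "dq": joint speeds; "joint_efforts": joint torques, N m; "eef_pos": TCP position; "eef_rot": TCP orientation; "wrist_force": force on the tool from outside, world axes, zero at the start; "moment": the same for the moment, N m; "grip_width": finger opening in m; "gripper_force": force on a finger pad.
Only numpy, scipy, OpenCV 4.12 (cv2) and the standard library are available. Lean on these libraries where they do the work, as an engineer would, in place of code of your own. Each camera call takes 0.05 s, during which the arm holds its last target. There are 200 camera calls.

## Working session

There is one attempt and no reset: what is moved stays moved. The work goes in short steps, Python scripts to look and compute and a shell command to move; the robot and the scene stay as the last step left them, time stands still between calls to the robot, and variables do not carry over. Pictures are saved under pics/ and viewed, at most 10 in all, crops included, and the job is handed in when it is done.

```bash
mkdir -p pics; ls; python3 - <<'E'
from plant import ctrl
import cv2
s=ctrl.read_state(); print(s)
for n in("top","side"):
    c=ctrl.read_camera(n); print(n,c["fx"],c["fy"],c["cx"],c["cy"],c["cam_to_world"])
    cv2.imwrite(f"pics/{n}0.png",cv2.resize(c["img"][:,:,::-1],(800,600),interpolation=cv2.INTER_CUBIC))
    cv2.imwrite(f"{n}_raw.png",c["img"][:,:,::-1])
E
```

```text
pics
{'time': 0.0, 'joints': array([-1.37444083e+00,  2.77141763e-01, -2.78885199e-02,  1.26801186e+00,
        2.13106687e-05,  1.46738465e+00]), 'dq': array([-1.13933592e-04,  5.95273724e-05, -4.23743122e-04, -3.35077193e-04,
        1.41072802e-03, -3.00805519e-04]), 'joint_efforts': array([-6.74966559e-04, -4.45506907e+01,  2.95202601e+01,  1.63004809e-02,
       -2.28166086e-04,  5.96321755e-06]), 'eef_pos': array([ 0.18439669, -0.59635789,  0.23015067]), 'eef_rot': array([ 9.88787847e-01,  1.49322916e-01, -4.15210841e-05, -1.12219087e-03]), 'wrist_force': array([-0.60701444,  0.75472373, -0.53874204]), 'moment': array([-0.00716825, -0.02361103, -0.00212032]), 'gripper_force': 0.0, 'grip_width': 0.08564855538313255}
top 377.22441950341783 377.22441950341783 255.89864830672934 192.8278535284675 [[-0.00289918 -0.99783025  0.06577521  0.36341294]
 [-0.99995232  0.00227939 -0.0094959  -0.05901844]
 [ 0.00932537 -0.06579961 -0.99778928  1.16603294]
 [ 0.          0.          0.          1.        ]]
side 407.0738848092125 407.0738848092125 256.18597206912244 187.83419882449692 [[-0.88255031 -0.31390068  0.35010188  0.0100086 ]
 [-0.47000208  0.61144866 -0.63657566  0.75093674]
 [-0.01424779 -0.72635866 -0.68716818  0.97408689]
 [ 0.          0.          0.          1.        ]]
```

View pics/top0.png

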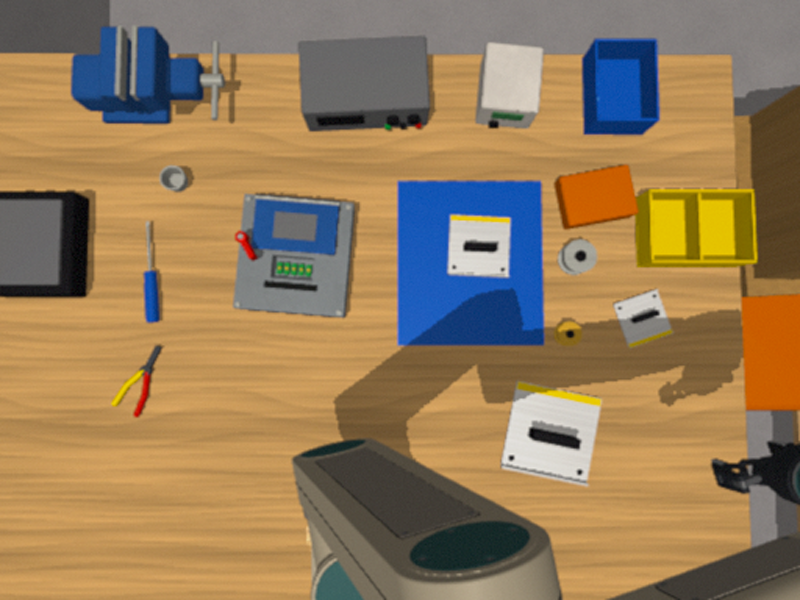

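View pics/side0.png

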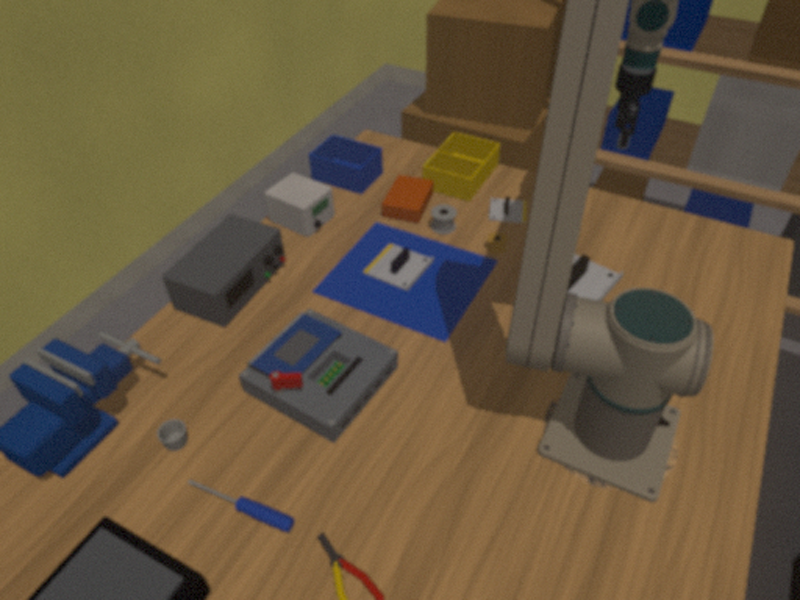

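Three cover candidates (top view): on the mat (480,246), about 62 px or 120 mm; a small one (643,318), about 45 px; a large one (552,434), about 85 px. The one on the mat fits the given size, and it lies on the blue mat with its nose pointing away from the robot. I'll confirm with a crop.

```bash
python3 - <<'E'
import cv2
im=cv2.imread("top_raw.png")[115:215,145:355]
cv2.imwrite("pics/crop.png",cv2.resize(im,None,fx=3.8,fy=3.8,interpolation=cv2.INTER_CUBIC))
E
cat > h.py <<'E'
import numpy as np, cv2
from plant import ctrl
from scipy.spatial.transform import Rotation as R
def p2w(c,u,v,z):
    T=c["cam_to_world"]; d=T[:3,:3]@np.array([(u-c["cx"])/c["fx"],(v-c["cy"])/c["fy"],1]); o=T[:3,3]
    return o+d*(z-o[2])/d[2]
def w2p(c,p):
    T=c["cam_to_world"]; q=T[:3,:3].T@(np.array(p)-T[:3,3]); return np.array([c["fx"]*q[0]/q[2]+c["cx"],c["fy"]*q[1]/q[2]+c["cy"]])
def rows(target,yaw=None,tilt=None,n=0):
    """print the tool-frame shift (units of 2cm) and turn (0.12rad) from measured pose to target, tool down with tool-x yaw"""
    s=ctrl.read_state(); r=R.from_quat(s["eef_rot"]); d=r.inv().apply(np.array(target)-s["eef_pos"])/.02
    t=np.zeros(3)
    if yaw is not None: 
        g=R.from_euler("z",yaw)*R.from_euler("x",np.pi); t=(r.inv()*g).as_rotvec()/.12
    print("shift",d.round(2),"turn",t.round(2))
def st():
    s=ctrl.read_state(); e=R.from_quat(s["eef_rot"]); x=e.as_matrix()[:,0]
    print("t",round(s["time"],2),"pos",s["eef_pos"].round(4),"yawx",round(np.arctan2(x[1],x[0]),3),"zax",e.as_matrix()[:,2].round(3),"F",s["wrist_force"].round(1),"w",round(s["grip_width"],4),s["gripper_force"],"q",s["joints"].round(2))
E
```

```text
(no output)
```

View pics/crop.png

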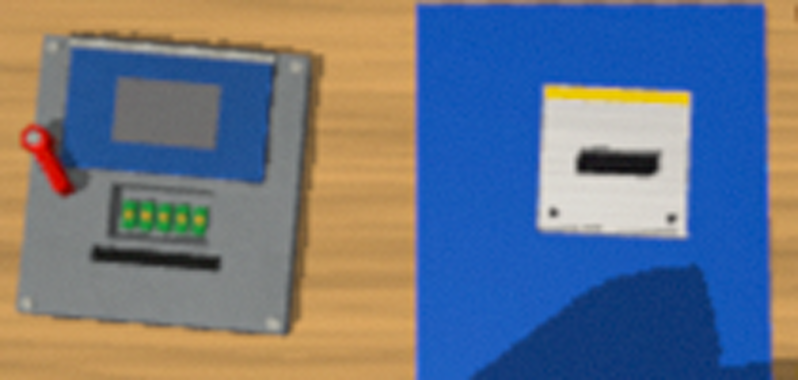

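The crop shows the case at left: deck corners near (46,36), (18,311), (288,333), (308,53); gasket ends (93,253) and (219,264); pivot (33,137); turnbutton tip (66,190). On the mat is the middle-sized cover: nose corners (545,85) and (692,92), rib (577..660,162). Next I'll fit the poses.

```bash
cat >> h.py <<'E'
def fit(c,P,U,x0):
    from scipy.optimize import least_squares
    P=np.array(P)/1000.
    def W(v): 
        Q=P.copy(); a=v[2]; Q[:,0]=v[0]+np.cos(a)*P[:,0]-np.sin(a)*P[:,1]; Q[:,1]=v[1]+np.sin(a)*P[:,0]+np.cos(a)*P[:,1]; return Q
    f=lambda v:np.concatenate([w2p(c,q)-u for q,u in zip(W(v),U)])
    r=least_squares(f,x0,loss="soft_l1"); return r.x,r.fun.reshape(-1,2)
E
python3 - <<'E'
from h import *
c=ctrl.read_camera("top")
cr=lambda L:[np.array([145+(x+.5)/3.8-.5,115+(y+.5)/3.8-.5]) for x,y in L]
P=[(135,105,50),(-85,105,50),(-85,-105,50),(135,-105,50),(32,79,63),(32,-79,63),(-35,50,55),(-35,-50,55),(45,92,95),(22,40,50)]
U=cr([(46,36),(18,311),(288,333),(308,53),(62,167),(265,181),(92,253),(219,264),(33,137),(112,184)])
v,r=fit(c,P,U,[.5,.2,0]);print("case",v.round(4));print(r.round(2).tolist())
P=[(65,60,7),(65,-60,7),(-55,60,15),(-55,-60,15),(0,32,39),(0,-32,39)]
U=cr([(545,85),(692,92),(538,231),(688,237),(577,161),(660,163)])
w,r=fit(c,P,U,[.5,-.1,0]);print("cover",w.round(4));print(r.round(2).tolist())
a=p2w(c,*cr([(33,137)])[0],.095);b=p2w(c,*cr([(66,190)])[0],.095);d=b-a
print("pivot",a.round(4),"tip",b.round(4),"len",np.linalg.norm(d).round(4),"angle rel case",np.arctan2(d[1],d[0])-v[2])
def W(x,y,z):
    a=v[2];return np.array([v[0]+np.cos(a)*x-np.sin(a)*y,v[1]+np.sin(a)*x+np.cos(a)*y,z])
for p in [(0,115),(0,108),(10,70),(20,57),(-15,0)]: print(p,W(*[k/1000 for k in p],.08).round(4))
st()
# check of tool-side: turn needed
rows([.4,-.2,.2],1.57)
E
```

```text
case [ 0.502   0.1344 -0.0778]
[[-0.64, -0.3], [-0.15, 0.5], [-0.31, 0.06], [0.38, 0.56], [-0.39, -0.78], [-0.22, -0.4], [0.1, 0.21], [0.49, -0.13], [0.4, 0.5], [0.3, -0.25]]
cover [ 0.5452 -0.2266 -0.0503]
[[-0.23, 0.17], [-0.44, 0.21], [0.23, -0.23], [-0.25, 0.08], [0.71, -0.37], [0.04, 0.13]]
pivot [0.5555 0.2238 0.095 ] tip [0.5152 0.1985 0.095 ] len 0.0475 angle rel case -2.501834177782528
(0, 115) [0.5109 0.249  0.08  ]
(0, 108) [0.5104 0.242  0.08  ]
(10, 70) [0.5174 0.2034 0.08  ]
(20, 57) [0.5264 0.1896 0.08  ]
(-15, 0) [0.487  0.1355 0.08  ]
t 0.15 pos [ 0.1844 -0.5965  0.2304] yawx 0.3 zax [-0.     0.002 -1.   ] F [0.5 0.1 0.2] w 0.0855 0.0 q [-1.37  0.28 -0.03  1.27  0.    1.47]
shift [ 16.15 -15.76   1.55] turn [-1.000e-02 -1.000e-02 -1.059e+01]
```

```bash
python3 -m jog '[0,0,0,0,0,-1,0, 0,0,0,0,0,-1,0, 0,0,0,0,0,-1,0, 0,0,0,0,0,-1,0, 0,0,0,0,0,-1,0]'; python3 -m jog '[0,0,0,0,0,-1,0, 0,0,0,0,0,-1,0, 0,0,0,0,0,-1,0, 0,0,0,0,0,-1,0, 0,0,0,0,0,-0.94,0]'
python3 - <<'E'
from h import *
st()
v=[.502,.1344,-.0778];a=v[2]
W=lambda x,y,z:np.array([v[0]+(np.cos(a)*x-np.sin(a)*y)/1000,v[1]+(np.sin(a)*x+np.cos(a)*y)/1000,z])
print(W(-3,96,.13));rows(W(-3,96,.13),1.493)
E
```

```text
time: 0.78
eef_pos: [0.1845, -0.5968, 0.2308]
eef_rot: [0.9, 0.437, 0.0, -0.0]
wrist_force: [0.9, 0.9, 0.1]
grip_width: 0.0001
gripper_force: 0.0
time: 1.4
eef_pos: [0.1845, -0.5968, 0.2308]
eef_rot: [0.733, 0.68, 0.0, -0.0]
wrist_force: [0.2, -0.4, -0.2]
grip_width: 0.0001
gripper_force: 0.0
t 1.4 pos [ 0.1845 -0.5968  0.2308] yawx 1.496 zax [-0.     0.001 -1.   ] F [ 0.2 -0.4 -0.2] w 0.0001 0.0 q [-1.37  0.28 -0.03  1.27 -0.    0.27]
[0.50647034 0.23034277 0.13      ]
shift [42.43 12.98  5.08] turn [-0.   -0.01  0.03]
```

```bash
(python3 -m jog '[1,0.4,0,0,0,0,0, 1,0.4,0,0,0,0,0, 1,0.4,0,0,0,0,0, 1,0.4,0,0,0,0,0, 1,0.4,0,0,0,0,0]'
python3 -m jog '[1,0.4,0,0,0,0,0, 1,0.4,0,0,0,0,0, 1,0.4,0,0,0,0,0, 1,0.4,0,0,0,0,0, 1,0.4,0,0,0,0,0]'
python3 -m jog '[1,0.4,0,0,0,0,0, 1,0.4,0,0,0,0,0, 1,0.4,0,0,0,0,0, 1,0.4,0,0,0,0,0, 1,0.4,0,0,0,0,0]'
python3 -m jog '[1,0.4,0,0,0,0,0, 1,0.4,0,0,0,0,0, 1,0.4,0,0,0,0,0, 1,0.4,0,0,0,0,0, 1,0.4,0,0,0,0,0]'
python3 -m jog '[1,0.3,0,0,0,0,0, 1,0.3,0,0,0,0,0, 1,0.3,0,0,0,0,0, 1,0.3,0,0,0,0,0, 1,0.3,0,0,0,0,0]'
python3 -m jog '[1,0.3,0,0,0,0,0, 1,0.3,0,0,0,0,0, 1,0.3,0,0,0,0,0, 1,0.3,0,0,0,0,0, 1,0.3,0,0,0,0,0]'
python3 -m jog '[1,0.3,0,0,0,0,0, 1,0.3,0,0,0,0,0, 1,0.3,0,0,0,0,0, 1,0.3,0,0,0,0,0, 1,0.2,0,0,0,0,0]'
python3 -m jog '[1,0.1,0,0,0,0,0, 1,0.1,0,0,0,0,0, 1,0.1,0,0,0,0,0, 1,0,0,0,0,0,0, 1,0,0,0,0,0,0]') | grep eef_pos
cat >> h.py <<'E'
v=[.502,.1344,-.0778]
W=lambda x,y,z:np.array([v[0]+(np.cos(v[2])*x-np.sin(v[2])*y)/1000,v[1]+(np.sin(v[2])*x+np.cos(v[2])*y)/1000,z])
def C(p):
    return (R.from_euler("z",-v[2]).apply(np.array(p)-[v[0],v[1],0])*1000).round(1)
E
python3 -c "
from h import *
st();rows(W(-3,96,.13),1.493)"
```

```text
eef_pos: [0.233, -0.4989, 0.2315]
eef_pos: [0.2805, -0.4027, 0.2313]
eef_pos: [0.3281, -0.3061, 0.2313]
eef_pos: [0.3757, -0.2096, 0.2313]
eef_pos: [0.4132, -0.1122, 0.2313]
eef_pos: [0.4507, -0.0148, 0.2313]
eef_pos: [0.4864, 0.0827, 0.2313]
eef_pos: [0.4999, 0.1819, 0.2313]
t 6.4 pos [0.4999 0.1819 0.2313] yawx 1.493 zax [-0. -0. -1.] F [-0.3  0.3  0.3] w 0.0003 0.0 q [ 0.23  0.11 -0.23  1.23 -0.    1.88]
shift [2.44 0.14 5.07] turn [-0.  0. -0.]
```

```bash
(python3 -m jog '[0.8,0.05,1,0,0,0,0, 0.8,0.05,1,0,0,0,0, 0.84,0.04,1,0,0,0,0, 0,0,1,0,0,0,0, 0,0,1,0,0,0,0]'
python3 -m jog '[0,0,1,0,0,0,0, 0,0,1,0,0,0,0, 0,0,0.8,0,0,0,0, 0,0,0,0,0,0,0]')
python3 - <<'E'
from h import *
st();print(C(ctrl.read_state()["eef_pos"]))
c=ctrl.read_camera("side")
cv2.imwrite("pics/s1.png",cv2.resize(c["img"][180:300,130:290,::-1],None,fx=5,fy=5,interpolation=cv2.INTER_CUBIC))
E
```

```text
time: 7.02
eef_pos: [0.5066, 0.23, 0.1307]
eef_rot: [0.734, 0.679, 0.0, 0.0]
wrist_force: [0.3, 0.6, 0.0]
grip_width: -0.0
gripper_force: 0.0
time: 7.52
eef_pos: [0.5055, 0.2289, 0.0739]
eef_rot: [0.734, 0.679, -0.001, -0.001]
wrist_force: [-0.8, -0.4, 1.3]
grip_width: -0.0002
gripper_force: 0.0
t 7.53 pos [0.5055 0.2289 0.0739] yawx 1.493 zax [-0.003 -0.001 -1.   ] F [-0.8 -0.4  1.3] w -0.0002 0.0 q [ 0.31  0.29 -0.37  0.92 -0.    1.96]
[-3.9 94.5 73.9]
```

View pics/s1.png

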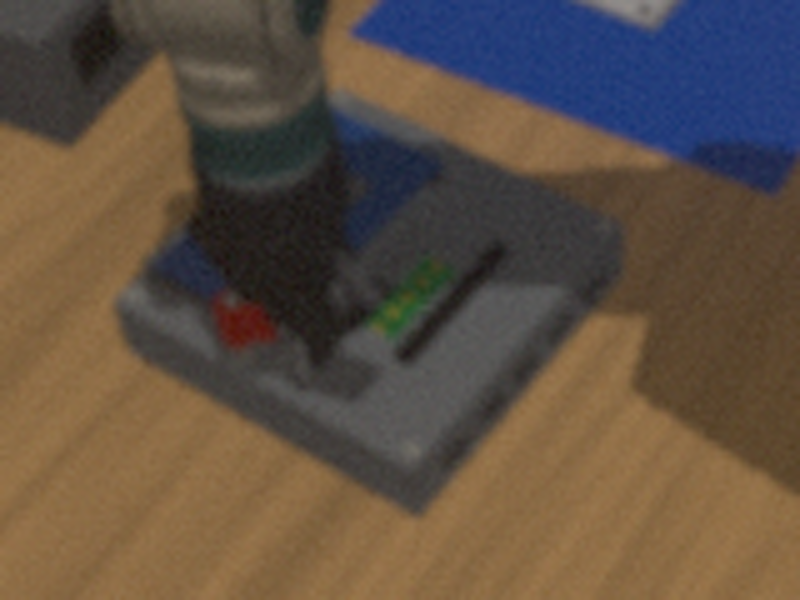

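The side view shows the closed fingertips (320,350) on the near-left side of the red bar (240,320), which is the side to push from. Next I'll sweep the bar round.

```bash
(python3 -m jog '[-0.45,0.45,0,0,0,0,0, -0.3,0.1,0,0,0,0,0, -0.3,0.1,0,0,0,0,0, -0.3,0.2,0,0,0,0,0, -0.3,0.23,0,0,0,0,0]'
python3 -m jog '[-0.25,0.33,0,0,0,0,0, 0,0.1,0,0,0,0,0, 0,0,0,0,0,0,0]')
python3 - <<'E'
from h import *
st();print(C(ctrl.read_state()["eef_pos"]))
E
```

```text
time: 8.2
eef_pos: [0.526, 0.1939, 0.0754]
eef_rot: [0.734, 0.679, -0.0, 0.0]
wrist_force: [-1.4, 1.6, -0.4]
grip_width: 0.0002
gripper_force: 0.6
time: 8.57
eef_pos: [0.5328, 0.1878, 0.075]
eef_rot: [0.734, 0.679, -0.002, -0.0]
wrist_force: [-4.3, -2.1, 3.5]
grip_width: -0.0004
gripper_force: 2.3
t 8.57 pos [0.5328 0.1878 0.075 ] yawx 1.492 zax [-0.003 -0.002 -1.   ] F [-4.3 -2.1  3.5] w -0.0004 2.25687213242054 q [ 0.23  0.3  -0.35  0.93 -0.    1.87]
[26.6 55.7 75. ]
```

```bash
for i in 1; do python3 -m jog '[0,0.1,0,0,0,0,0, 0,0,0,0,0,0,0]';python3 -m jog '[0,0.1,0,0,0,0,0, 0,0,0,0,0,0,0]';python3 -m jog '[0,0.1,0,0,0,0,0, 0,0,0,0,0,0,0]'; done | grep -E "eef_pos|wrist"
```

```text
eef_pos: [0.533, 0.1877, 0.0749]
wrist_force: [-8.3, -1.6, 6.1]
eef_pos: [0.5332, 0.1877, 0.0747]
wrist_force: [-11.6, -2.1, 9.4]
eef_pos: [0.5334, 0.1876, 0.0746]
wrist_force: [-14.6, -1.0, 12.4]
```

```bash
(python3 -m jog '[0,-0.6,0,0,0,0,0, 0,-0.6,-0.5,0,0,0,0, 0,0,-1,0,0,0,0, 0,0,-1,0,0,0,0, 0,0,-1,0,0,0,0.6]'
python3 -m jog '[-1,0,-1,0,0,0,0.6, -1,0,-0.5,0,0,0,0.6, -1,0,0,0,0,0,0.6, -1,0,0,0,0,0,0.6, -1,0,0,0,0,0,0.6]'
python3 -m jog '[-1,0,0,0,0,0,0.6, -1,0,0,0,0,0,0.6, -1,0,0,0,0,0,0.6, -1,0,0,0,0,0,0.6, -1,0,0,0,0,0,0.6]'
python3 -m jog '[-1,0,0,0,0,0,0.6, -1,0,0,0,0,0,0.6, -1,0,0,0,0,0,0.6, -1,0,0,0,0,0,0.6, -1,0,0,0,0,0,0.6]') | grep eef_pos
python3 - <<'E'
from h import *
st()
rows([.5452,-.2266,.09],1.5205)
c=ctrl.read_camera("top")
a=cv2.resize(c["img"][110:210,140:240,::-1],(500,500),interpolation=cv2.INTER_CUBIC)
cv2.imwrite("pics/t2.png",a)
E
```

```text
eef_pos: [0.517, 0.1904, 0.147]
eef_pos: [0.5075, 0.0889, 0.1743]
eef_pos: [0.4994, -0.0106, 0.1742]
eef_pos: [0.4914, -0.1101, 0.1742]
t 11.82 pos [ 0.4914 -0.1101  0.1742] yawx 1.492 zax [-0.002  0.    -1.   ] F [ 0.4 -0.3 -0.3] w 0.0514 0.0 q [-0.35  0.1  -0.36  1.11 -0.    1.3 ]
shift [-5.6   3.15  4.2 ] turn [-0.01 -0.   -0.24]
```

View pics/t2.png

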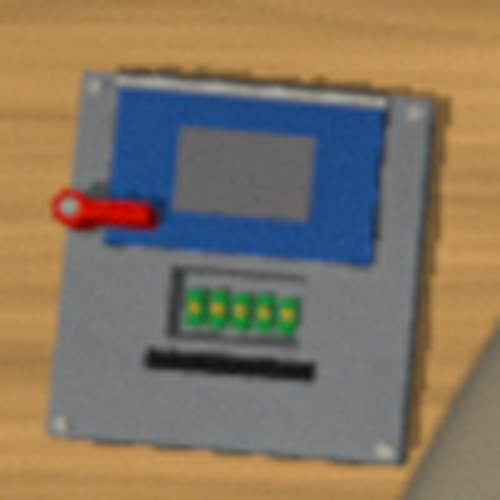

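The picture shows the red bar from (70,207) to (150,213), parallel to the lid edge (108,243)–(373,263), so the turnbutton is at its stop across the lid. Now the cover.

```bash
(python3 -m jog '[-1,0.55,0,0,0,0,0.6, -1,0.55,0.2,0,0,0,0.6, -1,0.55,1,0,0,0,0.6, -1,0.55,1,0,0,0,0.6, -1,0.55,1,0,0,0,0.6]'
python3 -m jog '[-0.6,0.4,1,0,0,0,0.6, 0,0,0,0,0,-0.24,0.6]') | grep eef_pos
python3 - <<'E'
from h import *
st()
rows([.5452,-.2266,.012],1.5205)
E
```

```text
eef_pos: [0.5406, -0.2146, 0.1102]
eef_pos: [0.5461, -0.2263, 0.089]
t 12.75 pos [ 0.5461 -0.2263  0.089 ] yawx 1.522 zax [-0.003  0.002 -1.   ] F [ 0.2  0.3 -0.3] w 0.0513 0.0 q [-0.5   0.33 -0.27  0.97 -0.    1.12]
shift [-0.02 -0.03  3.85] turn [-0.03 -0.01  0.01]
```

```bash
python3 -m jog '[0,-0.03,1,0,0,0,0.6, 0,0,1,0,0,0,0.6, 0,0,1,0,0,0,0.6, 0,0,0.8,0,0,0,0.6, 0,0,0,0,0,0,0.6]'; python3 -m jog '[0,0,0,0,0,0,0, 0,0,0,0,0,0,0, 0,0,0,0,0,0,0, 0,0,0,0,0,0,0]'
python3 -c "
from h import *
st()"
```

```text
time: 13.38
eef_pos: [0.5451, -0.2248, 0.0144]
eef_rot: [0.724, 0.69, -0.0, -0.001]
wrist_force: [-0.0, 0.9, -1.0]
grip_width: 0.0514
gripper_force: 0.0
time: 13.88
eef_pos: [0.5472, -0.226, 0.0165]
eef_rot: [0.724, 0.689, 0.0, 0.001]
wrist_force: [-0.3, -0.3, 6.4]
grip_width: 0.0128
gripper_force: 61.9
t 13.88 pos [ 0.5472 -0.226   0.0165] yawx 1.522 zax [ 0.002 -0.001 -1.   ] F [-0.3 -0.3  6.4] w 0.0128 61.93237066268921 q [-0.5   0.41 -0.34  0.82  0.    1.12]
```

```bash
python3 -m jog '[0,0,-0.5,0,0,0,0, 0,0,-1,0,0,0,0, 0,0,-1,0,0,0,0, 0,0,-1,0,0,0,0, 0,0,-1,0,0,0,0]'; python3 -m jog '[0,0,-0.5,0,0,0,0, 0,0,0,0,0,0,0, 0,0,0,0,0,0,0]'
python3 - <<'E'
from h import *
st()
c=ctrl.read_camera("top");d=ctrl.read_camera("side")
p=ctrl.read_state()["eef_pos"];u=w2p(c,p).astype(int);w=w2p(d,p).astype(int);print(u,w)
A=c["img"][u[1]-40:u[1]+60,u[0]-50:u[0]+50,::-1];B=d["img"][w[1]-60:w[1]+40,w[0]-50:w[0]+50,::-1]
cv2.imwrite("pics/g3.png",np.hstack([cv2.resize(k,(400,400),interpolation=cv2.INTER_CUBIC) for k in(A,B)]))
E
```

```text
time: 14.5
eef_pos: [0.5451, -0.225, 0.1054]
eef_rot: [0.724, 0.689, -0.0, -0.001]
wrist_force: [0.3, -0.3, -2.6]
grip_width: 0.0129
gripper_force: 60.9
time: 14.88
eef_pos: [0.5453, -0.225, 0.1143]
eef_rot: [0.724, 0.689, -0.0, -0.001]
wrist_force: [0.1, -1.3, -2.4]
grip_width: 0.0125
gripper_force: 61.0
t 14.88 pos [ 0.5453 -0.225   0.1143] yawx 1.521 zax [-0.002  0.001 -1.   ] F [ 0.1 -1.3 -2.4] w 0.0125 60.97808361053467 q [-0.5   0.3  -0.25  1.02 -0.    1.12]
[311 152] [255 147]
```

View pics/g3.png

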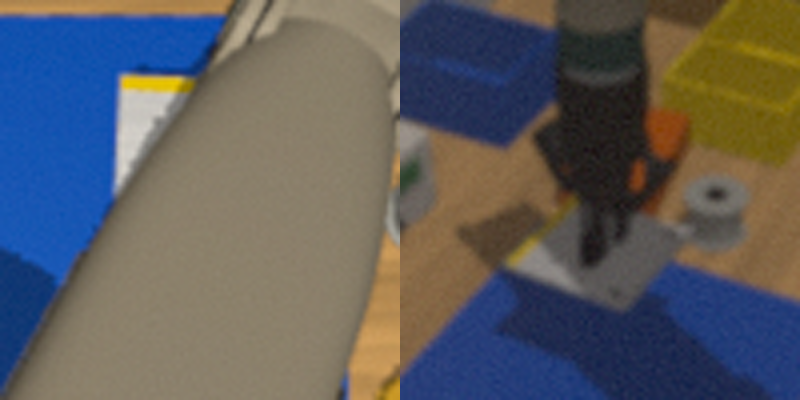

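The cover is gripped and lifted. Its nose-left corner is at (120,74) in the left panel and (508,265) in the right; the nose-right corner is (575,200) and the tail corners are (620,308) and (685,232). Next I'll solve its pose in hand.

```bash
python3 - <<'E'
from h import *
from scipy.optimize import least_squares
c=ctrl.read_camera("top");d=ctrl.read_camera("side");s=ctrl.read_state();p=s["eef_pos"]
T=lambda x,y:np.array([261+(x+.5)/4-.5,112+(y+.5)/4-.5]);S=lambda x,y:np.array([205+(x-400+.5)/4-.5,87+(y+.5)/4-.5])
O=[(c,(65,60,4),T(120,74)),(d,(65,60,2),S(508,265)),(d,(65,-60,4),S(575,200)),(d,(-55,60,0),S(620,308)),(d,(-55,-60,12),S(687,232))]
def f(v,reg=1):
    r=R.from_euler("zyx",v[3:6])
    return np.concatenate([w2p(k,r.apply(np.array(P)/1000)+v[:3])-u for k,P,u in O]+[v[4:6]*20])
r=least_squares(f,[*p[:2],p[2]-.013,-.05,0,0]);print("cover",r.x.round(4),"minus tcp",(r.x[:3]-p).round(4));print(r.fun.round(2))
x=np.array([.5453,-.225,.1013,-.05,0,0]);print("nominal",f(x).round(2))
E
```

```text
cover [ 0.5474 -0.2258  0.097  -0.0425  0.013   0.0598] minus tcp [ 0.0018 -0.0007 -0.0174]
[ 0.01 -0.75 -1.41  0.43  0.01 -0.25  0.87  0.83  1.31 -0.62  0.26  1.2 ]
nominal [-0.13 -0.31 -1.09  0.25  0.51 -1.99  1.11  1.24  1.81 -1.71  0.    0.  ]
```

```bash
python3 -m jog '[0,-1,0,0,0,0.23,0, 1,-1,0,0,0,0,0, 1,-1,0,0,0,0,0, 1,-1,0,0,0,0,0, 1,-1,0,0,0,0,0]' | grep pos;python3 -c "
from h import *
st();rows(W(-55.5,1,.0755),1.493)"
```

```text
eef_pos: [0.4517, -0.1378, 0.115]
t 15.7 pos [ 0.4517 -0.1378  0.115 ] yawx 1.494 zax [-0.  0. -1.] F [-0.2  0.4 -2.3] w 0.0127 60.94519257545471 q [-0.43  0.1  -0.5   0.97  0.    1.21]
shift [13.82 -1.32  1.98] turn [-0.   -0.    0.01]
```

```bash
(python3 -m jog '[1,-0.1,0,0,0,0,0, 1,-0.1,0,0,0,0,0, 1,-0.1,0,0,0,0,0, 1,-0.1,0,0,0,0,0, 1,-0.1,0,0,0,0,0]'
python3 -m jog '[1,-0.1,0,0,0,0,0, 1,-0.1,0,0,0,0,0, 1,-0.1,0,0,0,0,0, 1,-0.1,0,0,0,0,0, 1,-0.1,0,0,0,0,0]'
python3 -m jog '[1,-0.1,0,0,0,0,0, 1,-0.1,0,0,0,0,0, 1,-0.1,0.5,0,0,0,0, 0.8,0,1,0,0,0,0, 0,0,0.4,0,0,0,0]'
python3 -m jog '[0,0,0,0,0,0,0, 0,0,0,0,0,0,0]')|grep -E "pos|wrist"
python3 - <<'E'
from h import *
st();rows(W(-55.5,1,.0755),1.493)
c=ctrl.read_camera("top");d=ctrl.read_camera("side")
A=c["img"][120:220,140:240,::-1];B=d["img"][180:300,140:260,::-1]
cv2.imwrite("pics/g4.png",np.hstack([cv2.resize(k,(400,400),interpolation=cv2.INTER_CUBIC) for k in(A,B)]))
E
```

```text
eef_pos: [0.45, -0.0374, 0.1151]
wrist_force: [-0.1, 0.2, -1.8]
eef_pos: [0.4478, 0.063, 0.1151]
wrist_force: [0.2, -0.1, -2.8]
eef_pos: [0.4468, 0.1391, 0.0762]
wrist_force: [-0.4, -0.2, -2.0]
eef_pos: [0.4483, 0.1382, 0.0778]
wrist_force: [0.7, -0.2, -1.7]
t 17.82 pos [0.4483 0.1382 0.0778] yawx 1.493 zax [ 0.001 -0.    -1.   ] F [ 0.7 -0.2 -1.7] w 0.0126 60.8762526512146 q [ 0.16  0.14 -0.55  0.88 -0.    1.81]
shift [ 0.07 -0.08  0.11] turn [0.01 0.   0.  ]
```

View pics/g4.png

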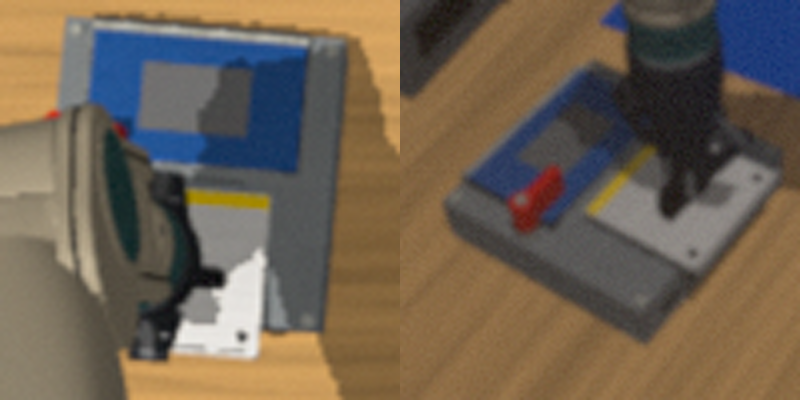

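The top view shows the nose stripe at (190..270,196), parallel to the lid edge, with the nose-right corner at (270,196). In the side view, the nose-left corner is (588,212), nose-right (652,150) and tail-left (693,277). I'll compare these with the prediction.

```bash
python3 - <<'E'
from h import *
from scipy.optimize import least_squares
c=ctrl.read_camera("top");d=ctrl.read_camera("side");p=ctrl.read_state()["eef_pos"];t=C(p);print(t)
T=lambda x,y:np.array([140+(x+.5)/4-.5,120+(y+.5)/4-.5]);S=lambda x,y:np.array([140+(x-400+.5)*.3-.5,180+(y+.5)*.3-.5])
O=[(c,(65,-60,4),T(270,195)),(d,(65,60,4),S(587,211)),(d,(65,-60,4),S(653,149)),(d,(-55,60,0),S(694,277)),(c,(-55,-60,12),T(258,357))]
# residual of nominal, and relative check against lid corner / deck corners
def f(v):
    r=R.from_euler("z",v[2]+globals()["v"][2])
    return np.concatenate([w2p(k,W(v[0],v[1],v[3]/1000)+r.apply(np.array(P)/1000))-u for k,P,u in O])
n=[t[0]+.5,t[1]-1,0,p[2]*1000-13.5];print(n,f(n).round(2))
r=least_squares(f,n,x_scale=[1,1,.02,1]);print("fit",r.x.round(3),r.fun.round(2))
for k,P,u in [(c,(32,-79,63),T(300,172)),(c,(-85,-105,50),T(323,331)),(d,(-85,105,50),S(640,333)),(d,(135,105,50),S(446,203))]: print("case res",(w2p(k,W(*P[:2],P[2]/1000))-u).round(2))
E
```

```text
[-53.7  -0.2  77.9]
[np.float64(-53.2), np.float64(-1.2), 0, np.float64(64.42116859543837)] [ 0.19 -0.42 -0.51  0.02  4.66 -7.91  2.02 -0.63 -0.62 -0.05]
fit [-4.9292e+01  9.8100e-01  4.0000e-03  5.0994e+01] [ 0.01 -1.28 -1.49  3.04  3.41 -4.94  0.82  2.22 -0.57 -1.42]
case res [-0.49 -0.77]
case res [-0.28 -0.06]
case res [ 1.69 -6.06]
case res [-0.43 -0.51]
```

The in-hand pose matches nominal within 0.6 px on the visible corners (nose-right is hidden by the gripper). Lowering onto the gasket by feel.

```bash
(python3 -m jog '[0.06,0,0.3,0,0,0,0, 0,0,0,0,0,0,0, 0,0,0,0,0,0,0]'
python3 -m jog '[0,0,0.1,0,0,0,0, 0,0,0,0,0,0,0]';python3 -m jog '[0,0,0.1,0,0,0,0, 0,0,0,0,0,0,0]';python3 -m jog '[0,0,0.05,0,0,0,0, 0,0,0,0,0,0,0]')|grep -E "pos|wrist"
python3 -c "
from h import *
st();print(C(ctrl.read_state()['eef_pos']))"
```

```text
eef_pos: [0.4477, 0.1398, 0.0711]
wrist_force: [0.5, -0.2, -1.9]
eef_pos: [0.4477, 0.1398, 0.0691]
wrist_force: [1.3, 0.3, -2.1]
eef_pos: [0.4481, 0.1399, 0.0675]
wrist_force: [-0.7, 0.2, 0.4]
eef_pos: [0.4481, 0.1399, 0.0665]
wrist_force: [-0.7, 0.4, 1.4]
t 19.15 pos [0.4481 0.1399 0.0665] yawx 1.494 zax [ 0.  0. -1.] F [-0.7  0.4  1.4] w 0.0128 61.392552852630615 q [ 0.16  0.16 -0.56  0.85  0.    1.81]
[-54.2   1.3  66.5]
```

Contact at TCP z of about 0.068 confirms the 13.5 mm offset. Now sliding in.

```bash
(python3 -m jog '[-0.02,0.25,0,0,0,0,0, 0,0.25,0,0,0,0,0, 0,0.25,0,0,0,0,0, 0,0.25,0,0,0,0,0, 0,0,0,0,0,0,0]'
python3 -m jog '[0,0.2,0,0,0,0,0, 0,0.2,0,0,0,0,0, 0,0,0,0,0,0,0]')|grep -E "pos|wrist"
python3 -m jog '[0,0.2,0,0,0,0,0, 0,0.2,0,0,0,0,0, 0,0.12,0,0,0,0,0, 0,0,0,0,0,0,0]'
python3 -c "
from h import *
st();print(C(ctrl.read_state()['eef_pos']))"
```

```text
eef_pos: [0.4691, 0.1378, 0.0665]
wrist_force: [-1.0, -0.3, 1.5]
eef_pos: [0.4764, 0.1373, 0.0664]
wrist_force: [-1.5, -0.7, 2.4]
time: 20.65
eef_pos: [0.4868, 0.1365, 0.0664]
eef_rot: [0.734, 0.679, 0.0, 0.0]
wrist_force: [-1.1, 0.3, 1.2]
grip_width: 0.0126
gripper_force: 61.4
t 20.65 pos [0.4868 0.1365 0.0664] yawx 1.494 zax [ 0.001 -0.    -1.   ] F [-1.1  0.3  1.2] w 0.0126 61.41474366188049 q [ 0.15  0.22 -0.49  0.87 -0.    1.79]
[-15.3   0.9  66.4]
```

```bash
(python3 -m jog '[0,0,0.08,0,0,0,0, 0,0,0,0,0,0,0]';python3 -m jog '[0,0,0.08,0,0,0,0, 0,0,0,0,0,0,0]';python3 -m jog '[0,0,0.08,0,0,0,0, 0,0,0,0,0,0,0]';python3 -m jog '[0,0,0.08,0,0,0,0, 0,0,0,0,0,0,0]')|grep -E "pos|wrist"
python3 -c "
from h import *
st();print(C(ctrl.read_state()['eef_pos']))"
```

```text
eef_pos: [0.4868, 0.1365, 0.065]
wrist_force: [-0.2, -0.6, 1.8]
eef_pos: [0.4868, 0.1365, 0.0635]
wrist_force: [-0.3, -0.1, 4.9]
eef_pos: [0.4868, 0.1365, 0.0635]
wrist_force: [-3.7, -1.6, 15.6]
eef_pos: [0.4868, 0.1365, 0.0635]
wrist_force: [-9.5, -1.9, 27.8]
t 21.65 pos [0.4868 0.1365 0.0635] yawx 1.494 zax [ 0.001 -0.    -1.   ] F [-9.5 -1.9 27.8] w 0.013 65.13456344604492 q [ 0.15  0.22 -0.49  0.86 -0.    1.79]
[-15.3   0.9  63.5]
```

The cover is hard on the deck at the expected 13.5 mm. I'll ease the push a little and check.

```bash
python3 -m jog '[0,0,-0.06,0,0,0,0, 0,0,0,0,0,0,0, 0,0,0,0,0,0,0]'
python3 - <<'E'
from h import *
st()
c=ctrl.read_camera("top");d=ctrl.read_camera("side")
A=c["img"][120:220,140:240,::-1];B=d["img"][180:300,140:260,::-1]
cv2.imwrite("pics/g5.png",np.hstack([cv2.resize(k,(400,400),interpolation=cv2.INTER_CUBIC) for k in(A,B)]))
for P in [(-70,-60,62),(-70,60,62),(30,-60,54)]:
    print(P,((w2p(c,W(P[0],P[1],P[2]/1000))-[140,120])*4).round(0),((w2p(d,W(P[0],P[1],P[2]/1000))-[140,180])/.3+[400,0]).round(0))
E
```

```text
time: 22.02
eef_pos: [0.4868, 0.1365, 0.0635]
eef_rot: [0.734, 0.679, 0.0, 0.001]
wrist_force: [-5.7, -1.2, 18.4]
grip_width: 0.0129
gripper_force: 63.9
t 22.02 pos [0.4868 0.1365 0.0635] yawx 1.494 zax [ 0.001 -0.    -1.   ] F [-5.7 -1.2 18.4] w 0.0129 63.939188718795776 q [ 0.15  0.22 -0.49  0.86 -0.    1.79]
(-70, -60, 62) [259. 304.] [742. 163.]
(-70, 60, 62) [ 96. 291.] [661. 257.]
(30, -60, 54) [272. 170.] [652. 125.]
```

View pics/g5.png

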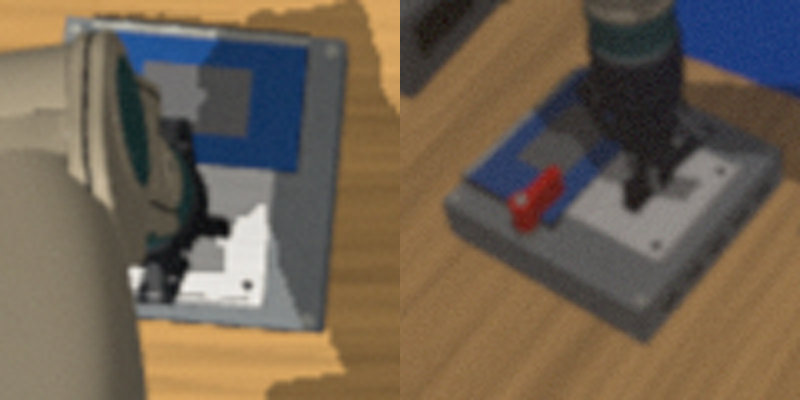

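The tail corners are at (262,305) in the top view and (658,260) in the side view, within about 1–2 mm of prediction. The stripe is hidden under the lid, the red bar lies across the lid at (537,198), and the push is 18 N. Handing in.

```bash
python3 -c "
from plant import ctrl
print(ctrl.hand_in())"
```

```text
the job is handed in; nothing more can be done
None
```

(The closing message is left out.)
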